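# Free the vial carrier from the shaker's left-hand knob

### The job

The vial carrier is held on the bench shaker by a bar knob with a left-hand thread. Loosen the knob by turning it clockwise (seen from above) until it has risen well clear of the carrier's lugs, without squeezing it hard or wrenching it against its stop; then slide the carrier straight out from under it without tugging, and stand it down gently, flat inside the white draining tray. Leave the pot, beaker and seed box where they are.

Things in the scene. Friction and masses are not known exactly. Their poses are not given: they have to be found in the camera images.
- shaker: Fixed white bench shaker, 230 x 170 mm; its dark flat platform is 80 mm above the bench. Origin on the bench under the knob's axis, z up; the carrier slides out along the shaker's -x. Two steel side rails 6 mm high, inner faces 68 mm apart, guide the 64 mm wide carrier plate from 105 mm in front of the axis to 25 mm behind; a 6 mm stop stands behind it; the front is open.
- knob_grip (a point): Centre of the knob's black bar, on the knob's vertical axis. Bar 46 mm long (this frame's x), 12 mm thick (y), 26 mm tall (13 mm above and below this point). It takes about 0.18 N m to turn and stays where it is left. It breaks if the fingers load it with over 130 N in all (both fingers' squeeze added), as when wrenched against its stop; 30 N a finger turns it.
- boss_foot (a point): Centre of the underside of the knob's boss (30 mm diameter, 10 mm high; turns and rises with the bar). Left-hand thread: clockwise from above raises the knob 3.2 mm per radian. Hard down this point is 86.5 mm above the bench; it starts 0 to 2.3 mm above that. A hard stop ends the rise 8 mm above hard down; the boss clears the carrier's lugs from 6.5 mm.
- stud_foot (a point): Foot of the fixed 10 mm stud that carries the knob, on the knob's axis at platform height. The angle at which the thread ends at its stop differs every time and is not marked: 1.8 to 2.5 rad of clockwise turning from the start, felt as a sharp rise of the resisting torque. A 0.1 rad overrun already adds some 0.5 N m.
- carrier: Loose aluminium vial carrier, about 0.2 to 0.35 kg. Origin on its underside at the slot's centre, on the knob's axis when seated; x points from the vials to the slot's open end. Plate 6 mm thick, 64 mm wide (y), x -110 to +28 mm; slot 15 mm wide, x -8 mm to its open end at +28. Once the knob is loose it must slide about 60 mm towards its -x before it can be lifted.
- lugs (a point): Midway between the tops of the carrier's two lugs: 7 mm high on the plate, 10 mm long (x), at y 7.5 to 24 mm either side of the slot's mouth, 23 mm from the slot's centre. While the knob is down its boss sits in front of the lugs (3 mm gap) and the carrier cannot slide out; tugging it against the knob with over 15 N does damage.
- carrier_fin (a point): Middle of the top edge of the carrier's upright handle fin, 66 mm above its underside, 85 mm from the slot's centre towards the carrier's -x. Fin 12 mm thick (carrier's y), 36 mm long (x); its upper 25 mm stand free above the vial caps, which flank it in white blocks (x -108 to -62 mm, y 7.5 to 30 mm, up to 41 mm above the underside). Axes as the carrier's.
- carrier_mid (a point): Centre of the carrier's 138 x 64 mm outline, on its underside (41 mm from the slot's centre towards its -x). Axes as the carrier's.
- tray: Fixed white draining tray, outside 200 (x) x 130 (y) x 20 mm high, walls and floor 5 mm thick. Origin at the centre of its underside, on the bench. The carrier may lie in it either way round. Setting the carrier down on it with over 40 N does damage.
- pot: Clay pot with a seedling, 76 mm wide, 72 mm high (plant to about 125 mm). Loose; origin under its centre.
- beaker: Empty glass beaker, 68 mm wide, 85 mm high. Loose; origin under its centre.
- seedbox: Small cardboard seed box 60 x 90 x 75 mm high. Loose; origin under its centre.
Mind the look-alikes: they are no part of the job. Of the things like the carrier, leave any that is blue; of the rest the smaller one is meant.

How it is judged:
By the outcome, as a careful person would: the job done as asked, in the order asked, and still so for the second after the job is handed in, with the robot touching nothing.
It also fails if it takes over 72 s, if anything falls off the work surface, if the arm or the gripper's body presses on something with over 40 N, if the wrist force passes 120 N, or if a joint passes its speed limit or range.

### The arm

A 6-joint arm with a two-finger parallel gripper is mounted at the origin on the work surface. World frame = base frame: x ahead of the robot, y to its left, z up, the work surface at z = 0. Lengths are in m, angles in rad, forces in N, time in s.
With the tool pointing down it reaches from about 0.3 to 0.85 m from the base axis. Payload 5.4 kg.
Tool frame: the origin (TCP) lies at the very end of the fingers, on their centre line; the grasp point (between the pads) lies 19 mm behind it; z points along the fingers, y is the line along which they close (so a half turn about z gives the same grasp; the last joint's range is limited). The gripper opens to 85 mm and grips with 20 to 120 N. Pads are 22 mm wide; open, the fingers measure 114 mm over their backs; the gripper's body (76 mm by 85 mm) begins 54 mm behind the grasp point. The pads swing forward as they close: fully open they stand 13 mm farther back than shut.
Start: joints at [0.987, 0.158, 1.597, -0, 1.386, -0.21], TCP at [0.21, 0.535, 0.231] pointing down, gripper open.
Joint ranges: [-2.91, 2.91], [-0.94, 2.29], [0.18, 2.7], [-1.29, 4.43], [0.17, 2.64], [-3, 3]. Speed limits (rad/s): [2.57, 2.57, 3.14, 3.14, 3.14, 3.14].

### API

Orientations are given as [roll, pitch, yaw] about the fixed x, y, z axes, in that order (R = Rz(yaw) Ry(pitch) Rx(roll)).
In Python, from cell import robot, imaging, close_job gives the robot as it stands.
- The arm moves only by the tool apply_moves, never from a script. Its argument "increments" is a list of rows, each an object with "slide": the shift along the tool's x, y, z in cm, a list of three; "spin": the turn about the tool's z in rad. In form: [{"slide": [tx, ty, tz], "spin": spin}, ...]. A call has 1 to 12 rows; each row shifts and turns the commanded pose from where the row before left it, along the tool's axes as they then stand; what a row does not reach is not made up. A row lasts 1/12 s, in which the tool goes at most 41.7 mm and 7.16 degrees, less where a joint would pass 70% of its speed; a pose out of reach is approached as far as the arm can. A call with a gripper value outside its range is refused whole. "gripper" is the closure, from 0 (fully open) to 1 (shut), set as the call begins (left out, the last holds). The fingers move at their own pace and stop on an object; "grip_force" is the grip in N (left out, the last holds). Time passes only in rows, so rows that do not move let the fingers close. It gives the time, the measured TCP pose, the force, the opening and the grip force at its end, in the units of the state.
- robot.read_state(): the state, without advancing time (a new reading comes with each control period).
- imaging.capture(name): name is "side" or "top" or "wrist"; returns the picture (420x560x3 uint8, blue, green, red); there is no depth.
- imaging.camera_info(name): a dict with "camera_matrix" (3x3 intrinsics, pixels), "k1" (the pictures are not rectified: a ray, as slopes to the right and down, at radius r is drawn at 1 + k1 r^2 times it, then the intrinsics apply), "world_from_camera" (4x4, takes a point from camera to world coordinates); the wrist camera has in their place "tool_from_camera" (4x4, takes a point from camera to tool coordinates, whose origin is the TCP and whose axes are the flange's). Camera axes: x right, y up, looking along -z (the intrinsics and any distortion apply to the point x, -y, -z); pixel columns grow to the right and rows downward; lengths in m; the calibration is good to about 2 mm. A picture is of the moment at which its call begins: read the wrist's pose just before it. camera_info takes no time and is no camera call.
- close_job(): hands the job in; it is judged then, once.
The state is a dict: "time_s": time; "qpos": joint angles; "dq": joint speeds; "tau": joint torques, N m; "eef_pos": TCP position; "tcp_rot": TCP orientation; "contact_force": force on the tool from outside, world axes, zero at the start; "moment": the same for the moment, N m; "finger_gap": finger opening in m; "grip_force": force on a finger pad.
Only numpy, scipy, OpenCV 4.12 (cv2) and the standard library are available. Lean on these libraries where they do the work, as an engineer would, in place of code of your own. Each camera call takes 0.05 s, during which the arm holds its last target. There are 200 camera calls.

## Working session

There is one attempt and no reset: what is moved stays moved. The work goes in short steps, Python scripts to look and compute and a tool call to move; the robot and the scene stay as the last step left them, time stands still between calls to the robot, and variables do not carry over. Pictures are saved under pics/ and viewed, at most 10 in all, crops included, and the job is handed in when it is done.

Besides the shell and the picture viewer there is one more tool, called in YAML: its name, and indented under it one key for each argument. apply_moves: Moves the arm, as the interface text tells. Its arguments: {"type":"object","properties":{"increments":{"type":"array","items":{"type":"object","properties":{"slide":{"type":"array","items":{"type":"number"}},"spin":{"type":"number"}}}},"gripper":{"type":"number"},"grip_force":{"type":"number"}},"required":["increments"]}

```bash
mkdir -p pics; ls
python3 - <<'E'
from cell import robot, imaging
import cv2
for n in ("top","side"):
    cv2.imwrite(f"pics/{n}0.png",imaging.capture(n)); i=imaging.camera_info(n); print(n,i)
print(imaging.camera_info("wrist")); print(robot.read_state())
E
```

```text
pics
top {'camera_matrix': array([[414.59641532,   0.        , 275.20945749],
       [  0.        , 414.59641532, 212.16038611],
       [  0.        ,   0.        ,   1.        ]]), 'k1': -0.12759508667397182, 'world_from_camera': array([[ 0.01772811,  0.99226769, -0.12284362,  0.48544189],
       [-0.99942284,  0.01402557, -0.03093985,  0.03873166],
       [-0.02897766,  0.12332122,  0.99194363,  1.08143186],
       [ 0.        ,  0.        ,  0.        ,  1.        ]])}
side {'camera_matrix': array([[467.15594952,   0.        , 289.07520728],
       [  0.        , 467.15594952, 210.96036172],
       [  0.        ,   0.        ,   1.        ]]), 'k1': -0.024269039226143128, 'world_from_camera': array([[-0.85389862,  0.40316501, -0.32911263,  0.25635808],
       [-0.52019779, -0.64191046,  0.56333402,  0.66288604],
       [ 0.01585573,  0.65223381,  0.757852  ,  0.96341676],
       [ 0.        ,  0.        ,  0.        ,  1.        ]])}
{'camera_matrix': array([[305.84653521,   0.        , 279.44775132],
       [  0.        , 305.84653521, 208.77643887],
       [  0.        ,   0.   
[... 383 characters left out ...]
0,
         1.00000000e+00]])}
{'time_s': 0.1, 'qpos': array([ 9.86887432e-01,  1.59005713e-01,  1.59810392e+00,  1.64785406e-05,
        1.38621626e+00, -2.10088755e-01]), 'dq': array([ 0.00032232, -0.0014114 , -0.00252803, -0.00279871,  0.00048347,
        0.00158609]), 'tau': array([-3.51038852e-04, -3.96992147e+01, -3.32335711e+01, -2.70318042e-04,
        4.23166930e-03,  7.95992861e-06]), 'eef_pos': array([0.2096777 , 0.53482257, 0.2304055 ]), 'tcp_rot': array([-3.13990090e+00, -3.77298587e-04,  2.76776916e+00]), 'contact_force': array([-0.02599841, -0.80271089, -0.7031026 ]), 'moment': array([ 0.06840746, -0.04000468, -0.00368066]), 'grip_force': 0.0, 'finger_gap': 0.0851352160410342}
```

View pics/top0.png

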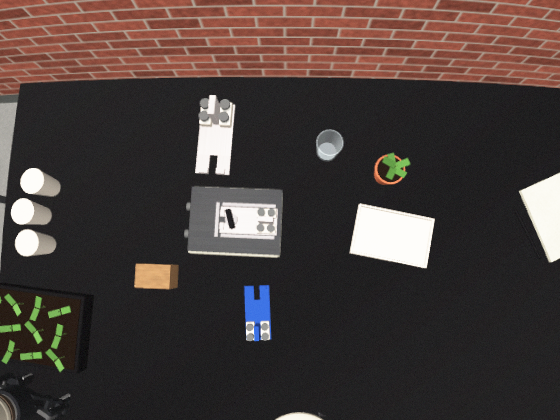

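View pics/side0.png

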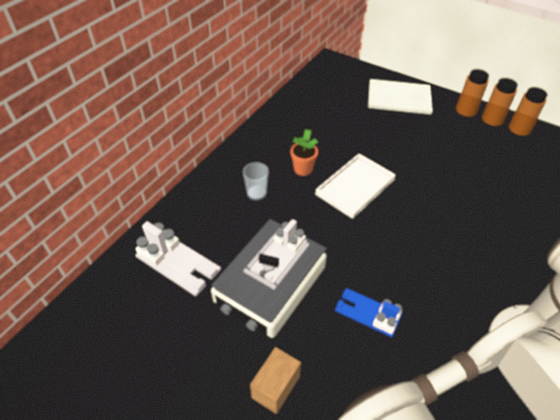

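The top view shows the shaker near (236,221) with the knob at (230,218), carrier vials at (266,220), and the draining tray at (393,236). A larger grey carrier is at (216,135), a blue one at (257,313). I'll measure on an enlarged crop.

```bash
cat > h.py <<'E'
import numpy as np, cv2
from cell import robot, imaging
from scipy.spatial.transform import Rotation as R
def cam(n,st=None):
    i=imaging.camera_info(n)
    if n!="wrist": T=i["world_from_camera"]
    else:
        W=np.eye(4); W[:3,:3]=R.from_euler("xyz",st["tcp_rot"]).as_matrix(); W[:3,3]=st["eef_pos"]; T=W@i["tool_from_camera"]
    return i["camera_matrix"],np.array([i["k1"],0,0,0]),T
def unproj(c,px,z):
    K,d,T=c
    s=cv2.undistortPoints(np.array(px,float).reshape(-1,1,2),K,d).reshape(-1,2)
    r=np.c_[s[:,0],-s[:,1],-np.ones(len(s))]@T[:3,:3].T
    return T[:3,3]+r*((z-T[2,3])/r[:,2])[:,None]
def proj(c,P):
    K,d,T=c
    q=(np.atleast_2d(P)-T[:3,3])@T[:3,:3]
    return cv2.projectPoints((q*[1,-1,-1]).reshape(-1,1,3),np.zeros(3),np.zeros(3),K,d)[0].reshape(-1,2)
E
python3 - <<'E'
from h import *
im=cv2.imread("pics/top0.png")
cv2.imwrite("pics/crop1.png",cv2.resize(im[175:275,180:310],None,fx=6,fy=6,interpolation=cv2.INTER_CUBIC))
c=cam("top")
t=unproj(c,[[361,205],[434,219],[427,267],[351,252]],.02);print(t,t.mean(0),np.linalg.norm(t-np.roll(t,1,0),axis=1))
t=unproj(c,[[191,187],[281.5,188],[281.5,251],[189.5,250.5]],.08);print(t,np.linalg.norm(t-np.roll(t,1,0),axis=1))
print(unproj(c,[[230,218]],.115))
for p,h in (([330,146],.08),([390,168],.07),([155,268],.075)): print(unproj(c,[p],h))
E
```

```text
[[ 0.63867803 -0.14969316  0.02      ]
 [ 0.60482441 -0.34102769  0.02      ]
 [ 0.48077787 -0.3198401   0.02      ]
 [ 0.51723194 -0.12337381  0.02      ]] [ 0.56037806 -0.23348369  0.02      ] [0.12426528 0.19430639 0.12584299 0.19981967]
[[0.66944654 0.28023795 0.08      ]
 [0.66938796 0.05559165 0.08      ]
 [0.51541608 0.05313843 0.08      ]
 [0.51233246 0.27731791 0.08      ]] [0.15714122 0.22464631 0.15399142 0.22420069]
[[0.58975181 0.1752223  0.115     ]]
[[ 0.7772769  -0.06348644  0.08      ]]
[[ 0.72603621 -0.21493181  0.07      ]]
[[0.46750797 0.36345836 0.075     ]]
```

View pics/crop1.png

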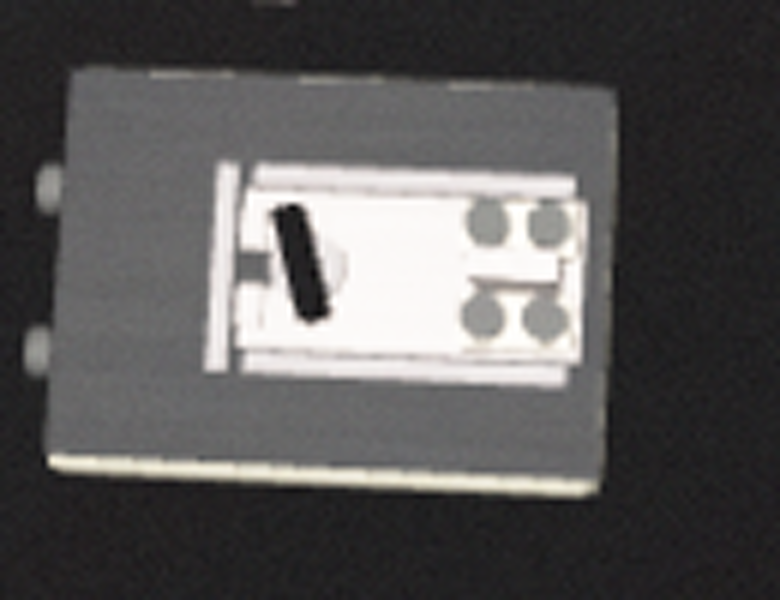

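The crop shows the bar ends at (287,207) and (317,318), upper rail (255,175)–(575,187), lower rail (243,363)–(566,378), and carrier front edge corners (587,202),(580,362).

```bash
cat >> h.py <<'E'
def to(x,y,z,yaw,st=None):
    "slide (tool axes, cm) and spin from the measured pose"
    st=st or robot.read_state()
    M=R.from_euler("xyz",st["tcp_rot"]).as_matrix()
    dy=(yaw-st["tcp_rot"][2]+np.pi)%(2*np.pi)-np.pi
    return (M.T@(np.array([x,y,z])-st["eef_pos"])*100).round(2), round(-dy,3)
E
python3 - <<'E'
from h import *
c=cam("top"); f=lambda p,z:unproj(c,np.array(p)/6+[180,175],z)
b=f([[287,207],[317,318]],.1235); print(b,b.mean(0),"bar ang",np.arctan2(*(b[1]-b[0])[1::-1]),np.linalg.norm(b[1]-b[0]))
for l in ([[255,175],[575,187]],[[243,363],[566,378]]):
    r=f(l,.086); print(r,np.arctan2(*(r[1]-r[0])[1::-1]),np.linalg.norm(r[1]-r[0]))
print(f([[587,202],[580,362]],.12),f([[240,268]],.086))
E
```

```text
[[0.60878402 0.17975588 0.1235    ]
 [0.56551394 0.16666591 0.1235    ]] [0.58714898 0.1732109  0.1235    ] bar ang -2.847827649106599 0.045206715429053974
[[0.62655477 0.19881114 0.086     ]
 [0.62338194 0.0685268  0.086     ]] -1.595144669035967 0.13032296564532747
[[0.54995602 0.20117013 0.086     ]
 [0.54612209 0.07077668 0.086     ]] -1.6001906576843776 0.13044980281792792
[[0.6128301  0.06272445 0.12      ]
 [0.55033336 0.06437277 0.12      ]] [[0.58844214 0.2036613  0.086     ]]
```

apply_moves:
  increments:
    - {"slide": [0,0,0],"spin": -0.111}
    - {"slide": [0,0,0],"spin": -0.111}
    - {"slide": [0,0,0],"spin": -0.111}
    - {"slide": [0,0,0],"spin": -0.111}
    - {"slide": [0,0,0],"spin": -0.111}
    - {"slide": [0,0,0],"spin": -0.111}
    - {"slide": [0,0,0],"spin": 0}
  gripper: 0.4
  grip_force: 30

```text
time_s: 0.68
eef_pos: [0.2098, 0.535, 0.2307]
tcp_rot: [-3.141, -0.001, -2.847]
contact_force: [-0.8, 0.2, 0.3]
finger_gap: 0.0514
grip_force: 0.0
```

```bash
python3 -c "
from h import *
print(to(.587,.174,.215,-2.848)); s=robot.read_state(); print(s['qpos'],s['tcp_rot'],s['finger_gap'])"
```

```text
(array([-25.6 , -45.51,   1.58]), np.float64(0.001))
[ 9.86937761e-01  1.58775430e-01  1.59770616e+00 -3.23123619e-05
  1.38615244e+00 -8.78780333e-01] [-3.14090371e+00 -7.81559059e-04 -2.84666521e+00] 0.051432281889452126
```

apply_moves:
  increments:
    - {"slide": [-1.28,-2.28,0]}
    - {"slide": [-1.28,-2.28,0]}
    - {"slide": [-1.28,-2.28,0]}
    - {"slide": [-1.28,-2.28,0]}
    - {"slide": [-1.28,-2.28,0]}
    - {"slide": [-1.28,-2.28,0]}
    - {"slide": [-1.28,-2.28,0]}
    - {"slide": [-1.28,-2.28,0]}
    - {"slide": [-1.28,-2.28,0]}
    - {"slide": [-1.28,-2.28,0]}
    - {"slide": [-1.28,-2.28,0]}
    - {"slide": [-1.28,-2.28,0]}

```text
schema error: expected keys slide, spin
```

apply_moves:
  increments:
    - {"slide": [-1.28,-2.28,0.2]}
    - {"slide": [-1.28,-2.28,0.2]}
    - {"slide": [-1.28,-2.28,0.2]}
    - {"slide": [-1.28,-2.28,0.2]}
    - {"slide": [-1.28,-2.28,0.2]}
    - {"slide": [-1.28,-2.28,0.2]}
    - {"slide": [-1.28,-2.28,0.2]}
    - {"slide": [-1.28,-2.28,0.2]}
    - {"slide": [0,0,0]}
    - {"slide": [0,0,0]}

```text
schema error: expected keys slide, spin
```

Run:
```python
from h import *
s=robot.read_state(); im=imaging.capture("wrist"); np.save("s1.npy",s,allow_pickle=True)
cv2.imwrite("pics/w1.png",im); print(s["qpos"],s["eef_pos"],s["tcp_rot"])
print(proj(cam("wrist",s),[[.587,.174,.1235],[.587,.174,.0965]]))
```

```text
[ 9.86937761e-01  1.58775430e-01  1.59770616e+00 -3.23123619e-05
  1.38615244e+00 -8.78780333e-01] [0.20978063 0.53500308 0.2307341 ] [-3.14090371e+00 -7.81559059e-04 -2.84666521e+00]
[[-126.19859159  426.36341236]
 [ -98.71839113  405.36774052]]
```

View pics/w1.png

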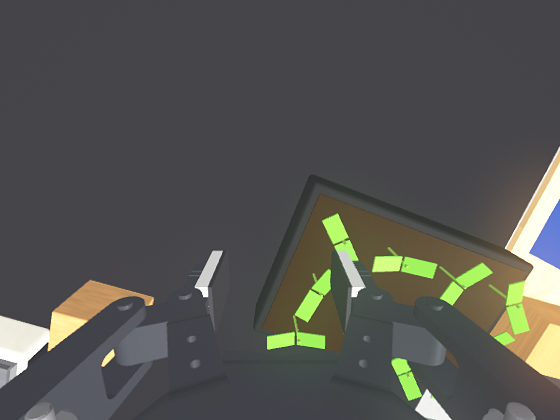

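The move was refused because every row needs a spin, so this picture still shows the start place with the seedling tray at (390,280). I'm repeating it with both keys.

apply_moves:
  increments:
    - {"slide": [-1.28,-2.28,0],"spin": 0}
    - {"slide": [-1.28,-2.28,0],"spin": 0}
    - {"slide": [-1.28,-2.28,0],"spin": 0}
    - {"slide": [-1.28,-2.28,0],"spin": 0}
    - {"slide": [-1.28,-2.28,0],"spin": 0}
    - {"slide": [-1.28,-2.28,0],"spin": 0}
    - {"slide": [-1.28,-2.28,0],"spin": 0}
    - {"slide": [-1.28,-2.28,0],"spin": 0}
    - {"slide": [-1.28,-2.28,0],"spin": 0}
    - {"slide": [-1.28,-2.28,0],"spin": 0}
    - {"slide": [-1.28,-2.28,0],"spin": 0}
    - {"slide": [-1.28,-2.28,0],"spin": 0}

```text
time_s: 1.73
eef_pos: [0.4365, 0.3164, 0.2311]
tcp_rot: [3.142, -0.0, -2.853]
contact_force: [1.2, 1.3, -0.1]
finger_gap: 0.0512
grip_force: 0.0
```

apply_moves:
  increments:
    - {"slide": [-1.28,-2.28,0.2],"spin": 0}
    - {"slide": [-1.28,-2.28,0.2],"spin": 0}
    - {"slide": [-1.28,-2.28,0.2],"spin": 0}
    - {"slide": [-1.28,-2.28,0.2],"spin": 0}
    - {"slide": [-1.28,-2.28,0.2],"spin": 0}
    - {"slide": [-1.28,-2.28,0.2],"spin": 0}
    - {"slide": [-1.28,-2.28,0.2],"spin": 0}
    - {"slide": [-1.28,-2.28,0.2],"spin": 0}
    - {"slide": [0,0,0],"spin": 0}
    - {"slide": [0,0,0],"spin": 0}

```text
time_s: 2.57
eef_pos: [0.5868, 0.1714, 0.2146]
tcp_rot: [3.141, -0.001, -2.854]
contact_force: [0.1, 0.0, 0.2]
finger_gap: 0.0516
grip_force: 0.0
```

Run:
```python
from h import *
s=robot.read_state(); im=imaging.capture("wrist"); np.save("s1.npy",s,allow_pickle=True)
cv2.imwrite("pics/w1b.png",im); print(s["qpos"],s["eef_pos"],s["tcp_rot"])
print(proj(cam("wrist",s),[[.587,.174,.1235],[.587,.174,.0965]]))
```

```text
[ 8.66162167e-02  2.64036778e-01  1.50762360e+00  1.73415966e-04
  1.37117868e+00 -1.77167472e+00] [0.58678168 0.17135558 0.21462579] [ 3.14117744e+00 -1.18744125e-03 -2.85413229e+00]
[[282.60096213 213.54848701]
 [282.29597624 204.5764055 ]]
```

View pics/w1b.png

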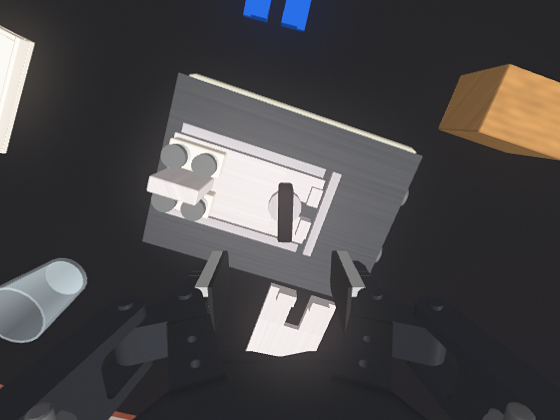

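The wrist view shows the knob bar from (285,183) to (286,241), the fin top at (180,184), and vials around it. I'll fit the bar and fin numerically.

Run:
```python
from h import *
s=np.load("s1.npy",allow_pickle=True).item(); im=cv2.imread("pics/w1b.png"); c=cam("wrist",s)
g=cv2.cvtColor(im,cv2.COLOR_BGR2GRAY)[175:250,270:305]
cv2.imwrite("pics/crop2.png",cv2.resize(im[140:270,130:350],None,fx=3.6,fy=3.6,interpolation=cv2.INTER_CUBIC))
n,l,st,ce=cv2.connectedComponentsWithStats((g<80).astype(np.uint8))
k=1+np.argmax(st[1:,4]); p=np.argwhere(l==k)[:,::-1]+[270,175]
box=cv2.minAreaRect(p.astype(np.float32)); print(box,st[k])
P=unproj(c,cv2.boxPoints(box),.1235); print(P,P.mean(0))
```

```text
((285.0, 212.0), (58.0, 14.0), 90.0) [  8   8  15  59 637]
[[0.56422804 0.16346411 0.1235    ]
 [0.56114333 0.17389411 0.1235    ]
 [0.60740272 0.18815255 0.1235    ]
 [0.61066157 0.17712905 0.1235    ]] [0.58585891 0.17565995 0.1235    ]
```

View pics/crop2.png

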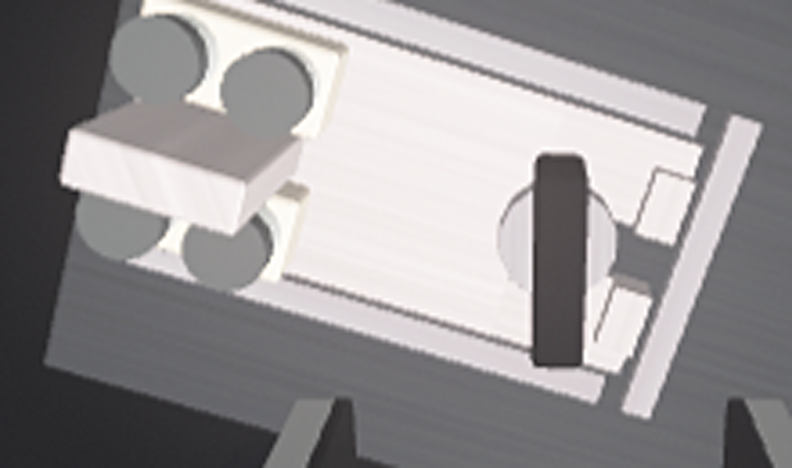

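apply_moves:
  increments:
    - {"slide": [-0.08,0.36,1.5],"spin": 0}
    - {"slide": [0,0,1.5],"spin": 0}
    - {"slide": [0,0,1.5],"spin": 0}
    - {"slide": [0,0,1.5],"spin": 0}
    - {"slide": [0,0,1.5],"spin": 0}
    - {"slide": [0,0,1.5],"spin": 0}
    - {"slide": [0,0,1.0],"spin": 0}
    - {"slide": [0,0,0.6],"spin": 0}
    - {"slide": [0,0,0.4],"spin": 0}
    - {"slide": [0,0,0.2],"spin": 0}
    - {"slide": [0,0,0],"spin": 0}
    - {"slide": [0,0,0],"spin": 0}

```text
time_s: 3.62
eef_pos: [0.5867, 0.1761, 0.1041]
tcp_rot: [-3.141, 0.001, -2.85]
contact_force: [0.8, -0.7, 0.7]
finger_gap: 0.0513
grip_force: 0.0
```

apply_moves:
  increments:
    - {"slide": [0,0,0],"spin": 0}
    - {"slide": [0,0,0],"spin": 0}
    - {"slide": [0,0,0],"spin": 0}
    - {"slide": [0,0,0],"spin": 0}
    - {"slide": [0,0,0],"spin": 0}
    - {"slide": [0,0,0],"spin": 0}
    - {"slide": [0,0,0],"spin": 0}
    - {"slide": [0,0,0],"spin": 0}
    - {"slide": [0,0,0],"spin": 0}
  gripper: 1.0
  grip_force: 30

```text
time_s: 4.37
eef_pos: [0.5865, 0.1759, 0.1037]
tcp_rot: [-3.141, 0.001, -2.849]
contact_force: [-0.1, -1.5, 4.6]
finger_gap: 0.0109
grip_force: 35.0
```

```bash
python3 -c "
from h import *
s=robot.read_state(); print(s)"
```

```text
{'time_s': 4.3667, 'qpos': array([ 9.44408458e-02,  3.75973947e-01,  1.59819724e+00, -1.96362161e-04,
        1.16666357e+00, -1.76837666e+00]), 'dq': array([-1.16470439e-03,  4.57648004e-04, -1.66569050e-03,  5.99450052e-04,
        5.08939234e-05, -1.29180942e-04]), 'tau': array([  0.7291179 , -42.95629978, -28.7799418 ,   0.23605987,
        -0.17658975,  -0.16440466]), 'eef_pos': array([0.58654989, 0.17594085, 0.10373597]), 'tcp_rot': array([-3.14126679e+00,  7.07692062e-04, -2.84949422e+00]), 'contact_force': array([-0.13793055, -1.45335237,  4.56441815]), 'moment': array([-0.21238031,  0.06897608, -0.15520928]), 'grip_force': 35.02998769283295, 'finger_gap': 0.010920966735787851}
```

apply_moves:
  increments:
    - {"slide": [0,0,-0.03],"spin": 0.05}
    - {"slide": [0,0,-0.02],"spin": 0.05}
    - {"slide": [0,0,-0.02],"spin": 0.05}
    - {"slide": [0,0,-0.02],"spin": 0.05}
    - {"slide": [0,0,-0.016],"spin": 0.05}
    - {"slide": [0,0,-0.016],"spin": 0.05}
    - {"slide": [0,0,-0.016],"spin": 0.05}
    - {"slide": [0,0,-0.016],"spin": 0.05}
    - {"slide": [0,0,0],"spin": 0}

```text
time_s: 5.12
eef_pos: [0.5864, 0.1767, 0.105]
tcp_rot: [3.14, 0.001, 3.033]
contact_force: [0.6, 1.4, 3.3]
finger_gap: 0.0113
grip_force: 34.6
```

```bash
cat > r.py <<'E'
from h import *
s=robot.read_state(); print(s["time_s"],s["eef_pos"].round(4),s["tcp_rot"].round(3),"F",s["contact_force"].round(1),"M",s["moment"].round(3),"q6",s["qpos"][5].round(3),"t6",s["tau"][5].round(3),s["grip_force"],s["finger_gap"])
E
python3 r.py
```

```text
5.1167 [0.5864 0.1767 0.105 ] [3.140e+00 1.000e-03 3.033e+00] F [0.6 1.4 3.3] M [ 0.345 -0.082  0.086] q6 -1.368 t6 0.564 34.60750937461853 0.01130327891292698
```

apply_moves:
  increments:
    - {"slide": [0,0,-0.016],"spin": 0.05}
    - {"slide": [0,0,-0.016],"spin": 0.05}
    - {"slide": [0,0,-0.016],"spin": 0.05}
    - {"slide": [0,0,-0.016],"spin": 0.05}
    - {"slide": [0,0,-0.016],"spin": 0.05}
    - {"slide": [0,0,-0.016],"spin": 0.05}
    - {"slide": [0,0,-0.016],"spin": 0.05}
    - {"slide": [0,0,-0.016],"spin": 0.05}
    - {"slide": [0,0,-0.016],"spin": 0.05}
    - {"slide": [0,0,-0.016],"spin": 0.05}
    - {"slide": [0,0,0],"spin": 0}

```text
time_s: 6.03
eef_pos: [0.5868, 0.1776, 0.1066]
tcp_rot: [3.138, -0.0, 2.534]
contact_force: [2.1, 6.0, 0.7]
finger_gap: 0.0112
grip_force: 34.4
```

```bash
python3 r.py
```

```text
6.0333 [0.5868 0.1776 0.1066] [ 3.138 -0.     2.534] F [2.1 6.  0.7] M [ 0.9   -0.348  0.015] q6 -0.868 t6 0.54 34.41325306892395 0.011230356718501772
```

apply_moves:
  increments:
    - {"slide": [0.05,0.11,0],"spin": 0}
    - {"slide": [0.05,0.11,0],"spin": 0}
    - {"slide": [0,0,-0.016],"spin": 0.05}
    - {"slide": [0,0,-0.016],"spin": 0.05}
    - {"slide": [0,0,-0.016],"spin": 0.05}
    - {"slide": [0,0,-0.016],"spin": 0.05}
    - {"slide": [0,0,-0.016],"spin": 0.05}
    - {"slide": [0,0,-0.016],"spin": 0.05}
    - {"slide": [0,0,-0.016],"spin": 0.05}
    - {"slide": [0,0,-0.016],"spin": 0.05}
    - {"slide": [0,0,0],"spin": 0}

```text
time_s: 6.95
eef_pos: [0.5874, 0.1784, 0.108]
tcp_rot: [3.14, 0.001, 2.133]
contact_force: [3.1, 0.9, 0.8]
finger_gap: 0.0114
grip_force: 34.4
```

```bash
python3 r.py
```

```text
6.95 [0.5874 0.1784 0.108 ] [3.140e+00 1.000e-03 2.133e+00] F [3.1 0.9 0.8] M [ 0.177 -0.535  0.059] q6 -0.464 t6 0.564 34.40988779067993 0.011400941392992303
```

apply_moves:
  increments:
    - {"slide": [-0.05,0.09,0],"spin": 0}
    - {"slide": [0,0,-0.016],"spin": 0.05}
    - {"slide": [0,0,-0.016],"spin": 0.05}
    - {"slide": [0,0,-0.016],"spin": 0.05}
    - {"slide": [0,0,-0.016],"spin": 0.05}
    - {"slide": [0,0,-0.016],"spin": 0.05}
    - {"slide": [0,0,-0.016],"spin": 0.05}
    - {"slide": [0,0,-0.016],"spin": 0.05}
    - {"slide": [0,0,-0.016],"spin": 0.05}
    - {"slide": [0,0,0],"spin": 0}

```text
time_s: 7.78
eef_pos: [0.5882, 0.1787, 0.1092]
tcp_rot: [3.14, -0.0, 1.734]
contact_force: [3.5, 1.8, 1.2]
finger_gap: 0.0111
grip_force: 34.4
```

```bash
python3 r.py
```

```text
7.7833 [0.5882 0.1787 0.1092] [ 3.14  -0.     1.734] F [3.5 1.8 1.2] M [ 0.35  -0.611  0.092] q6 -0.065 t6 0.568 34.44520175457001 0.011141460293212623
```

apply_moves:
  increments:
    - {"slide": [0,0,-0.01],"spin": 0.03}
    - {"slide": [0,0,-0.01],"spin": 0.03}
    - {"slide": [0,0,-0.01],"spin": 0.03}
    - {"slide": [0,0,0],"spin": 0}

```text
time_s: 8.12
eef_pos: [0.5884, 0.1787, 0.1095]
tcp_rot: [3.14, -0.0, 1.645]
contact_force: [4.0, 2.1, 0.0]
finger_gap: 0.0113
grip_force: 34.3
```

```bash
python3 r.py
```

```text
8.1167 [0.5884 0.1787 0.1095] [ 3.14  -0.     1.645] F [4.  2.1 0. ] M [ 0.379 -0.785  0.112] q6 0.024 t6 0.419 34.304001331329346 0.011271000337565675
```

apply_moves:
  increments:
    - {"slide": [0,0,-0.01],"spin": 0.03}
    - {"slide": [0,0,-0.01],"spin": 0.03}
    - {"slide": [0,0,0],"spin": 0}

```text
time_s: 8.37
eef_pos: [0.5885, 0.1787, 0.1097]
tcp_rot: [3.139, -0.001, 1.585]
contact_force: [4.9, 2.6, -0.1]
finger_gap: 0.0111
grip_force: 34.3
```

```bash
python3 r.py
```

```text
8.3667 [0.5885 0.1787 0.1097] [ 3.139e+00 -1.000e-03  1.585e+00] F [ 4.9  2.6 -0.1] M [ 0.445 -0.904  0.098] q6 0.084 t6 0.392 34.25264775753021 0.011115445168905039
```

apply_moves:
  increments:
    - {"slide": [0.05,0.12,0],"spin": 0}
    - {"slide": [0,0,-0.01],"spin": 0.03}
    - {"slide": [0,0,-0.01],"spin": 0.03}
    - {"slide": [0,0,0],"spin": 0}

```text
time_s: 8.7
eef_pos: [0.5888, 0.1788, 0.1098]
tcp_rot: [-3.141, 0.001, 1.525]
contact_force: [1.8, 0.6, 3.6]
finger_gap: 0.011
grip_force: 34.7
```

```bash
python3 r.py
```

```text
8.7 [0.5888 0.1788 0.1098] [-3.141e+00  1.000e-03  1.525e+00] F [1.8 0.6 3.6] M [ 0.05  -0.221  0.125] q6 0.145 t6 0.418 34.67207729816437 0.011017186021194243
```

apply_moves:
  increments:
    - {"slide": [0,0,-0.015],"spin": 0.03}
    - {"slide": [0,0,-0.015],"spin": 0.03}
    - {"slide": [0,0,0],"spin": 0}

```text
time_s: 8.95
eef_pos: [0.5889, 0.1788, 0.11]
tcp_rot: [-3.142, 0.0, 1.465]
contact_force: [2.1, -0.2, 2.8]
finger_gap: 0.0115
grip_force: 34.6
```

```bash
python3 r.py
```

```text
8.95 [0.5889 0.1788 0.11  ] [-3.142  0.     1.465] F [ 2.1 -0.2  2.8] M [-0.004 -0.339  0.091] q6 0.205 t6 0.414 34.57073271274567 0.011543852595677277
```

apply_moves:
  increments:
    - {"slide": [0,0,-0.015],"spin": 0.03}
    - {"slide": [0,0,-0.01],"spin": 0.03}
    - {"slide": [0,0,0],"spin": 0}

```text
time_s: 9.2
eef_pos: [0.589, 0.1787, 0.1103]
tcp_rot: [3.141, 0.0, 1.405]
contact_force: [1.8, -0.6, 0.9]
finger_gap: 0.0112
grip_force: 34.5
```

```bash
python3 r.py
```

```text
9.2 [0.589  0.1787 0.1103] [3.141 0.    1.405] F [ 1.8 -0.6  0.9] M [-0.04  -0.462  0.099] q6 0.265 t6 0.415 34.483131766319275 0.011208176668282353
```

apply_moves:
  increments:
    - {"slide": [0,0,-0.01],"spin": 0.03}
    - {"slide": [0,0,-0.01],"spin": 0.03}
    - {"slide": [0,0,0],"spin": 0}

```text
time_s: 9.45
eef_pos: [0.5891, 0.1787, 0.1104]
tcp_rot: [3.141, 0.0, 1.345]
contact_force: [3.2, -0.3, 1.6]
finger_gap: 0.0109
grip_force: 34.4
```

```bash
python3 r.py
```

```text
9.45 [0.5891 0.1787 0.1104] [3.141 0.    1.345] F [ 3.2 -0.3  1.6] M [-0.06  -0.631  0.102] q6 0.324 t6 0.415 34.4160121679306 0.010893128607265934
```

apply_moves:
  increments:
    - {"slide": [0,0.06,-0.01],"spin": 0.03}
    - {"slide": [0,0,-0.01],"spin": 0.03}
    - {"slide": [0,0,0],"spin": 0}

```text
time_s: 9.7
eef_pos: [0.5893, 0.1787, 0.1106]
tcp_rot: [-3.141, 0.0, 1.285]
contact_force: [2.5, -0.1, 2.5]
finger_gap: 0.0115
grip_force: 34.6
```

```bash
python3 r.py
```

```text
9.7 [0.5893 0.1787 0.1106] [-3.141  0.     1.285] F [ 2.5 -0.1  2.5] M [-0.039 -0.341  0.152] q6 0.384 t6 0.42 34.5645010471344 0.01145365140683524
```

apply_moves:
  increments:
    - {"slide": [0,0,-0.01],"spin": 0.03}
    - {"slide": [0,0,-0.01],"spin": 0.03}
    - {"slide": [0,0,0],"spin": 0}

```text
time_s: 9.95
eef_pos: [0.5894, 0.1787, 0.1108]
tcp_rot: [-3.142, 0.0, 1.225]
contact_force: [3.0, -0.9, 1.9]
finger_gap: 0.0112
grip_force: 34.5
```

```bash
python3 r.py
```

```text
9.95 [0.5894 0.1787 0.1108] [-3.142  0.     1.225] F [ 3.  -0.9  1.9] M [-0.155 -0.366  0.108] q6 0.444 t6 0.415 34.518147110939026 0.011178603837191384
```

apply_moves:
  increments:
    - {"slide": [0,0,-0.01],"spin": 0.03}
    - {"slide": [0,0,-0.01],"spin": 0.03}
    - {"slide": [0,0,0],"spin": 0}

```text
time_s: 10.2
eef_pos: [0.5895, 0.1786, 0.111]
tcp_rot: [3.141, 0.0, 1.166]
contact_force: [1.9, -1.0, 2.0]
finger_gap: 0.0108
grip_force: 34.5
```

```bash
python3 r.py
```

```text
10.2 [0.5895 0.1786 0.111 ] [3.141 0.    1.166] F [ 1.9 -1.   2. ] M [-0.162 -0.525  0.135] q6 0.504 t6 0.48 34.460012912750244 0.010845751668851307
```

apply_moves:
  increments:
    - {"slide": [0,0,0],"spin": 0}
    - {"slide": [0,0,0],"spin": 0}
    - {"slide": [0,0,0],"spin": 0}
    - {"slide": [0,0,0],"spin": 0}
    - {"slide": [0,0,-1],"spin": 0}
    - {"slide": [0,0,-2],"spin": 0}
    - {"slide": [0,0,-2],"spin": -0.094}
    - {"slide": [0,0,-2],"spin": -0.094}
    - {"slide": [0,0,-2],"spin": -0.094}
    - {"slide": [0,0,-2],"spin": -0.094}
    - {"slide": [0,0,0],"spin": 0}
    - {"slide": [0,0,0],"spin": 0}
  gripper: 0.4

```text
time_s: 11.2
eef_pos: [0.5903, 0.179, 0.223]
tcp_rot: [3.138, -0.001, 1.538]
contact_force: [0.1, -0.4, -0.3]
finger_gap: 0.0508
grip_force: 0.0
```

```bash
python3 -c "
from h import *
print(to(.5863,.0915,.222,1.544))"; python3 r.py
```

```text
(array([-8.76, -0.12,  0.1 ]), np.float64(-0.006))
11.2 [0.5903 0.179  0.223 ] [ 3.138e+00 -1.000e-03  1.538e+00] F [ 0.1 -0.4 -0.3] M [0.024 0.001 0.003] q6 0.131 t6 -0.162 0.0 0.05083523822190965
```

apply_moves:
  increments:
    - {"slide": [-2.2,-0.03,0],"spin": -0.006}
    - {"slide": [-2.2,-0.03,0],"spin": 0}
    - {"slide": [-2.2,-0.03,0],"spin": 0}
    - {"slide": [-2.2,-0.03,0],"spin": 0}
    - {"slide": [0,0,0],"spin": 0}
    - {"slide": [0,0,0],"spin": 0}

```text
time_s: 11.7
eef_pos: [0.5851, 0.0903, 0.2197]
tcp_rot: [-3.139, -0.0, 1.543]
contact_force: [0.1, -0.1, -0.4]
finger_gap: 0.0505
grip_force: 0.0
```

Run:
```python
from h import *
s=robot.read_state(); im=imaging.capture("wrist"); np.save("s2.npy",s,allow_pickle=True)
cv2.imwrite("pics/w2.png",im); print(s["eef_pos"],s["tcp_rot"])
print(proj(cam("wrist",s),[[.5863,.0915,.146],[.5886,.1765,.13]]))
```

```text
[0.58513242 0.09026401 0.21966513] [-3.13896616e+00 -4.26773279e-04  1.54269683e+00]
[[281.02720896 217.58560898]
 [281.04720358  97.71196841]]
```

View pics/w2.png

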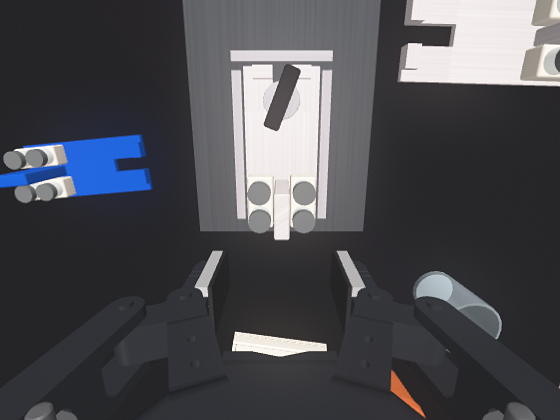

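The view shows the fin's top centred at (282,216), as predicted, and the knob bar now turned, from (292,68) to (272,128). Descending onto the fin.

apply_moves:
  increments:
    - {"slide": [0.08,0.15,1.5],"spin": 0}
    - {"slide": [0,0,1.5],"spin": 0}
    - {"slide": [0,0,1.5],"spin": 0}
    - {"slide": [0,0,1.5],"spin": 0}
    - {"slide": [0,0,1.5],"spin": 0}
    - {"slide": [0,0,1.0],"spin": 0}
    - {"slide": [0,0,0.5],"spin": 0}
    - {"slide": [0,0,0.3],"spin": 0}
    - {"slide": [0,0,0.2],"spin": 0}
    - {"slide": [0,0,0],"spin": 0}
    - {"slide": [0,0,0],"spin": 0}

```text
time_s: 12.67
eef_pos: [0.588, 0.0917, 0.1268]
tcp_rot: [3.14, -0.0, 1.546]
contact_force: [-0.8, 0.4, -0.3]
finger_gap: 0.0511
grip_force: 0.0
```

```bash
python3 r.py
```

```text
12.6667 [0.588  0.0917 0.1268] [ 3.14  -0.     1.546] F [-0.8  0.4 -0.3] M [-0.028  0.008  0.061] q6 -0.023 t6 0.002 0.0 0.05110038030664072
```

apply_moves:
  increments:
    - {"slide": [0,-0.05,0.2],"spin": 0}
    - {"slide": [0,0,0.1],"spin": 0}
    - {"slide": [0,0,0],"spin": 0}
    - {"slide": [0,0,0],"spin": 0}

```text
time_s: 13.0
eef_pos: [0.5869, 0.0916, 0.1231]
tcp_rot: [3.142, -0.0, 1.546]
contact_force: [-0.3, 0.0, 0.5]
finger_gap: 0.0512
grip_force: 0.0
```

apply_moves:
  increments:
    - {"slide": [0,0,0],"spin": 0}
    - {"slide": [0,0,0],"spin": 0}
    - {"slide": [0,0,0],"spin": 0}
    - {"slide": [0,0,0],"spin": 0}
    - {"slide": [0,0,0],"spin": 0}
    - {"slide": [0,0,0],"spin": 0}
    - {"slide": [0,0,0],"spin": 0}
    - {"slide": [0,0,0],"spin": 0}
    - {"slide": [0,0,0],"spin": 0}
  gripper: 1.0
  grip_force: 80

```text
time_s: 13.75
eef_pos: [0.587, 0.0917, 0.1232]
tcp_rot: [3.141, 0.0, 1.546]
contact_force: [-1.1, -0.4, 0.5]
finger_gap: 0.0105
grip_force: 78.7
```

```bash
python3 r.py
```

```text
13.75 [0.587  0.0917 0.1232] [3.141 0.    1.546] F [-1.1 -0.4  0.5] M [-0.028  0.031  0.041] q6 -0.023 t6 0.007 78.662109375 0.010480895896601885
```

apply_moves:
  increments:
    - {"slide": [-0.1,0,0],"spin": 0}
    - {"slide": [-0.1,0,0],"spin": 0}
    - {"slide": [-0.1,0,0],"spin": 0}
    - {"slide": [0,0,0],"spin": 0}

```text
time_s: 14.08
eef_pos: [0.587, 0.0887, 0.1232]
tcp_rot: [3.141, -0.0, 1.546]
contact_force: [-0.8, 2.0, 2.5]
finger_gap: 0.0104
grip_force: 78.8
```

apply_moves:
  increments:
    - {"slide": [-0.1,0,0],"spin": 0}
    - {"slide": [-0.1,0,0],"spin": 0}
    - {"slide": [0,0,0],"spin": 0}

```text
time_s: 14.33
eef_pos: [0.5869, 0.0866, 0.1232]
tcp_rot: [3.141, 0.0, 1.546]
contact_force: [-0.1, 2.5, 2.4]
finger_gap: 0.0104
grip_force: 78.9
```

apply_moves:
  increments:
    - {"slide": [-0.2,0,0],"spin": 0}
    - {"slide": [-0.3,0,0],"spin": 0}
    - {"slide": [-0.3,0,0],"spin": 0}
    - {"slide": [-0.4,0,0],"spin": 0}
    - {"slide": [-0.4,0,0],"spin": 0}
    - {"slide": [-0.4,0,0],"spin": 0}
    - {"slide": [-0.4,0,0],"spin": 0}
    - {"slide": [-0.4,0,0],"spin": 0}
    - {"slide": [-0.4,0,0],"spin": 0}
    - {"slide": [-0.3,0,0],"spin": 0}
    - {"slide": [0,0,0],"spin": 0}

```text
time_s: 15.25
eef_pos: [0.586, 0.0508, 0.1232]
tcp_rot: [3.142, 0.001, 1.545]
contact_force: [0.5, 1.0, 3.3]
finger_gap: 0.0106
grip_force: 79.1
```

```bash
python3 r.py
```

```text
15.25 [0.586  0.0508 0.1232] [3.142e+00 1.000e-03 1.545e+00] F [0.5 1.  3.3] M [ 0.278 -0.059 -0.036] q6 -0.093 t6 -0.022 79.12633538246155 0.010577663235583488
```

apply_moves:
  increments:
    - {"slide": [-0.4,0,0],"spin": 0}
    - {"slide": [-0.4,0,0],"spin": 0}
    - {"slide": [-0.4,0,0],"spin": 0}
    - {"slide": [-0.4,0,0],"spin": 0}
    - {"slide": [-0.4,0,0],"spin": 0}
    - {"slide": [-0.4,0,0],"spin": 0}
    - {"slide": [-0.4,0,0],"spin": 0}
    - {"slide": [-0.4,0,0],"spin": 0}
    - {"slide": [-0.2,0,0],"spin": 0}
    - {"slide": [0,0,0],"spin": 0}

```text
time_s: 16.08
eef_pos: [0.585, 0.0169, 0.123]
tcp_rot: [-3.141, 0.001, 1.545]
contact_force: [-0.5, 0.3, 3.0]
finger_gap: 0.0101
grip_force: 79.1
```

apply_moves:
  increments:
    - {"slide": [0,0,-0.3],"spin": 0}
    - {"slide": [0,0,-0.5],"spin": 0}
    - {"slide": [0,0,-0.7],"spin": 0}
    - {"slide": [0,0,-0.8],"spin": 0}
    - {"slide": [0,0,-0.7],"spin": 0}
    - {"slide": [0,0,-0.5],"spin": 0}
    - {"slide": [0,0,0],"spin": 0}
    - {"slide": [0,0,0],"spin": 0}

```text
time_s: 16.75
eef_pos: [0.5854, 0.0177, 0.1586]
tcp_rot: [3.141, 0.0, 1.546]
contact_force: [-0.8, -0.5, -3.2]
finger_gap: 0.0103
grip_force: 78.3
```

Run:
```python
exec(open("r.py").read())
cv2.imwrite("pics/w3.png",imaging.capture("wrist")); c=cam("top")
im=imaging.capture("top"); cv2.imwrite("pics/top3.png",cv2.resize(im[160:290,180:460],None,fx=2.8,fy=2.8,interpolation=cv2.INTER_CUBIC))
```

```text
16.75 [0.5854 0.0177 0.1586] [3.141 0.    1.546] F [-0.8 -0.5 -3.2] M [-0.034  0.027 -0.02 ] q6 -0.151 t6 0.001 78.28211545944214 0.010315752057803248
```

View pics/w3.png

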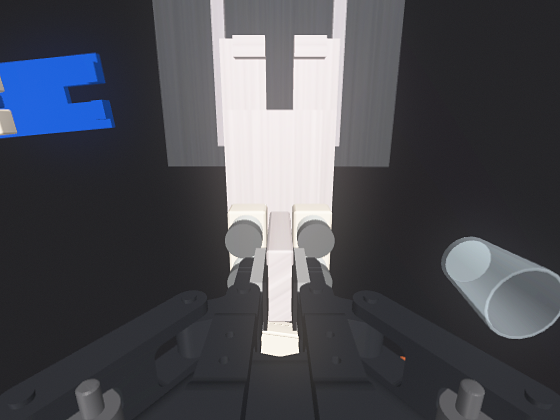

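The carrier hangs level in the grip, plate at (280,160), fin at (280,270), vials both sides. Now the transfer to the tray.

Run:
```python
from h import *
s=robot.read_state(); M=R.from_euler("xyz",s["tcp_rot"]).as_matrix()
for y in(.0075,.024): print(proj(cam("wrist",s),[s["eef_pos"]+M@[.103,k*y,.0432-.013] for k in(-1,1)]))
print(to(.5526,-.2768,.159,1.392))
```

```text
[[264.52598056  55.5523244 ]
 [293.66787521  55.54934991]]
[[232.48867769  55.60005319]
 [325.71567777  55.5905581 ]]
(array([-29.53,  -2.48,  -0.13]), np.float64(0.154))
```

apply_moves:
  increments:
    - {"slide": [-1,-0.1,0],"spin": 0}
    - {"slide": [-2,-0.17,0],"spin": 0}
    - {"slide": [-2.6,-0.22,0],"spin": 0}
    - {"slide": [-2.6,-0.22,0],"spin": 0}
    - {"slide": [-2.6,-0.22,0],"spin": 0}
    - {"slide": [-2.6,-0.22,0],"spin": 0}
    - {"slide": [-2.6,-0.22,0],"spin": 0}
    - {"slide": [-2.6,-0.22,0],"spin": 0}
    - {"slide": [-2.6,-0.22,0],"spin": 0}
    - {"slide": [-2.6,-0.22,0],"spin": 0}
    - {"slide": [-2.6,-0.22,0],"spin": 0}
    - {"slide": [-2,-0.17,0],"spin": 0}

```text
time_s: 17.85
eef_pos: [0.5527, -0.2683, 0.1576]
tcp_rot: [-3.141, 0.001, 1.545]
contact_force: [0.0, 0.1, -3.2]
finger_gap: 0.0103
grip_force: 78.2
```

apply_moves:
  increments:
    - {"slide": [-1,-0.1,0],"spin": 0.05}
    - {"slide": [0,0,0],"spin": 0.05}
    - {"slide": [0,0,0],"spin": 0.05}
    - {"slide": [0,0,0],"spin": 0}
    - {"slide": [0,0,0],"spin": 0}

```text
time_s: 18.27
eef_pos: [0.552, -0.276, 0.1576]
tcp_rot: [-3.141, -0.0, 1.397]
contact_force: [-0.0, -0.0, -3.0]
finger_gap: 0.0104
grip_force: 78.2
```

Run:
```python
exec(open("r.py").read())
print(to(.5526,-.2768,.159,1.392))
im=imaging.capture("top"); cv2.imwrite("pics/top4.png",cv2.resize(im[140:290,200:460],None,fx=3,fy=3,interpolation=cv2.INTER_CUBIC))
```

```text
18.2667 [ 0.552  -0.276   0.1576] [-3.141 -0.     1.397] F [-0. -0. -3.] M [-0.102  0.007 -0.025] q6 -0.485 t6 0.088 78.21948051452637 0.010380902040686984
(array([-0.07,  0.07, -0.14]), np.float64(0.005))
```

View pics/top4.png

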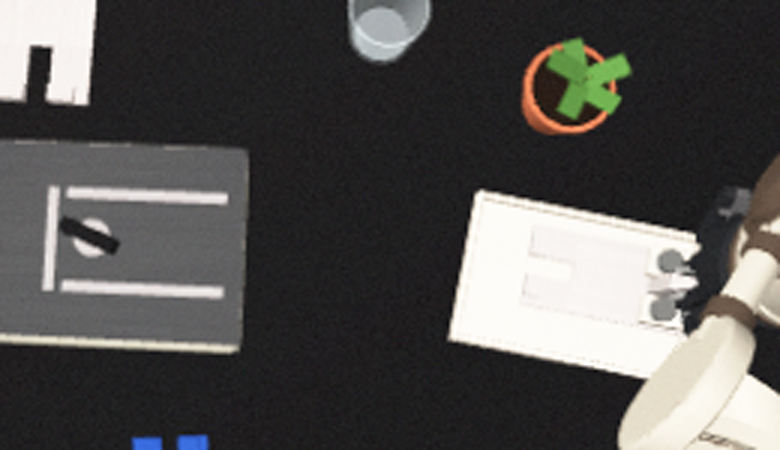

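The tray is at crop (575,285) with the carrier above it, slot end at (525,265); the knob stands alone on the empty platform, and pot and beaker are untouched. Lowering.

apply_moves:
  increments:
    - {"slide": [0,0.1,0.7],"spin": 0}
    - {"slide": [0,0,1.1],"spin": 0}
    - {"slide": [0,0,1.1],"spin": 0}
    - {"slide": [0,0,1.1],"spin": 0}
    - {"slide": [0,0,1.1],"spin": 0}
    - {"slide": [0,0,1.1],"spin": 0}
    - {"slide": [0,0,1.1],"spin": 0}
    - {"slide": [0,0,1.1],"spin": 0}
    - {"slide": [0,0,0.8],"spin": 0}
    - {"slide": [0,0,0.4],"spin": 0}
    - {"slide": [0,0,0],"spin": 0}
    - {"slide": [0,0,0],"spin": 0}

```text
time_s: 19.32
eef_pos: [0.5537, -0.2759, 0.0622]
tcp_rot: [3.141, 0.0, 1.396]
contact_force: [0.4, 0.0, -2.5]
finger_gap: 0.0107
grip_force: 78.2
```

Run:
```python
exec(open("r.py").read())
c=cam("top"); a=np.array([529,229]); 
print(unproj(c,np.array([[530,228],[522,303]])/3+[200,140],.12))
M=lambda yaw:np.array([np.cos(yaw),np.sin(yaw)])
print("expected end", np.array([.552,-.276])+.113*M(1.397))
```

```text
19.3167 [ 0.5537 -0.2759  0.0622] [3.141 0.    1.396] F [ 0.4  0.  -2.5] M [-0.031  0.021  0.049] q6 -0.482 t6 -0.001 78.18353533744812 0.010708345214774082
[[ 0.59881968 -0.16857873  0.12      ]
 [ 0.54033204 -0.16175621  0.12      ]]
expected end [ 0.57154027 -0.1647023 ]
```

Positions agree. Lowering gently the last 14 mm.

apply_moves:
  increments:
    - {"slide": [0,0,0.3],"spin": 0}
    - {"slide": [0,0,0.3],"spin": 0}
    - {"slide": [0,0,0.2],"spin": 0}
    - {"slide": [0,0,0.2],"spin": 0}
    - {"slide": [0,0,0.1],"spin": 0}
    - {"slide": [0,0,0],"spin": 0}
    - {"slide": [0,0,0],"spin": 0}

```text
time_s: 19.9
eef_pos: [0.5535, -0.2758, 0.051]
tcp_rot: [-3.142, 0.0, 1.396]
contact_force: [0.1, 0.1, -1.9]
finger_gap: 0.0106
grip_force: 78.2
```

apply_moves:
  increments:
    - {"slide": [0,0,0.05],"spin": 0}
    - {"slide": [0,0,0.05],"spin": 0}
    - {"slide": [0,0,0.05],"spin": 0}
    - {"slide": [0,0,0],"spin": 0}

```text
time_s: 20.23
eef_pos: [0.5535, -0.2757, 0.0495]
tcp_rot: [-3.141, -0.0, 1.396]
contact_force: [-0.2, 0.4, -2.3]
finger_gap: 0.0102
grip_force: 78.2
```

apply_moves:
  increments:
    - {"slide": [0,0,0.04],"spin": 0}
    - {"slide": [0,0,0.04],"spin": 0}
    - {"slide": [0,0,0.04],"spin": 0}
    - {"slide": [0,0,0],"spin": 0}
    - {"slide": [0,0,0],"spin": 0}

```text
time_s: 20.65
eef_pos: [0.5535, -0.2757, 0.0483]
tcp_rot: [-3.142, -0.0, 1.396]
contact_force: [-0.3, 0.4, -1.9]
finger_gap: 0.0105
grip_force: 78.4
```

```bash
python3 r.py
```

```text
20.65 [ 0.5535 -0.2757  0.0483] [-3.142 -0.     1.396] F [-0.3  0.4 -1.9] M [-0.023 -0.01   0.045] q6 -0.482 t6 0.0 78.38996529579163 0.01053020008650494
```

apply_moves:
  increments:
    - {"slide": [0,0,0.04],"spin": 0}
    - {"slide": [0,0,0.03],"spin": 0}
    - {"slide": [0,0,0],"spin": 0}
    - {"slide": [0,0,0],"spin": 0}

```text
time_s: 20.98
eef_pos: [0.5536, -0.2758, 0.0483]
tcp_rot: [3.142, 0.0, 1.396]
contact_force: [-2.7, 0.7, 4.5]
finger_gap: 0.0103
grip_force: 79.2
```

```bash
python3 r.py
```

```text
20.9833 [ 0.5536 -0.2758  0.0483] [3.142 0.    1.396] F [-2.7  0.7  4.5] M [0.262 0.47  0.064] q6 -0.482 t6 0.017 79.15353298187256 0.010309030222394638
```

Contact made (4.5 N). Releasing and rising.

apply_moves:
  increments:
    - {"slide": [0,0,0],"spin": 0}
    - {"slide": [0,0,0],"spin": 0}
    - {"slide": [0,0,0],"spin": 0}
    - {"slide": [0,0,0],"spin": 0}
    - {"slide": [0,0,-0.3],"spin": 0}
    - {"slide": [0,0,-1],"spin": 0}
    - {"slide": [0,0,-2],"spin": 0}
    - {"slide": [0,0,-2],"spin": 0}
    - {"slide": [0,0,-2],"spin": 0}
    - {"slide": [0,0,-2],"spin": 0}
    - {"slide": [0,0,-2],"spin": 0}
    - {"slide": [0,0,0],"spin": 0}
  gripper: 0.4

```text
time_s: 21.98
eef_pos: [0.5561, -0.2776, 0.167]
tcp_rot: [3.133, 0.005, 1.396]
contact_force: [0.8, -0.3, 0.6]
finger_gap: 0.0511
grip_force: 0.0
```

apply_moves:
  increments:
    - {"slide": [0,0,-2],"spin": 0}
    - {"slide": [0,0,0],"spin": 0}
    - {"slide": [0,0,0],"spin": 0}

```text
time_s: 22.23
eef_pos: [0.5541, -0.2762, 0.1815]
tcp_rot: [3.139, 0.001, 1.396]
contact_force: [0.2, -1.2, -0.1]
finger_gap: 0.0511
grip_force: 0.0
```

Run:
```python
exec(open("r.py").read())
a=cv2.resize(imaging.capture("side")[100:320,170:420],(400,352)); b=cv2.resize(imaging.capture("wrist"),(400,300))
o=np.zeros((352,800,3),np.uint8); o[:,:400]=a; o[:300,400:]=b; cv2.imwrite("pics/end.png",o)
```

```text
22.2333 [ 0.5541 -0.2762  0.1815] [3.139e+00 1.000e-03 1.396e+00] F [ 0.2 -1.2 -0.1] M [ 0.003 -0.017 -0.026] q6 -0.482 t6 0.0 0.0 0.05110223030316744
```

View pics/end.png

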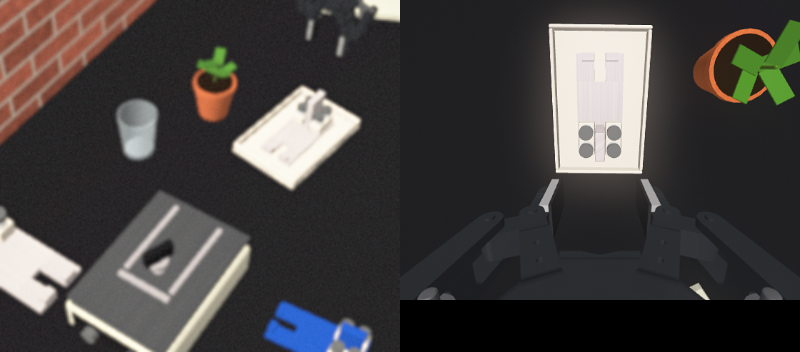

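The carrier stands flat inside the tray (right half, centred at (600,107)), and the pot, beaker and knob stand free.

```bash
python3 -c "
from cell import close_job
print(close_job())"
```

```text
the job is handed in; nothing more can be done
None
```

I loosened the knob clear of the lugs, slid the carrier out with about 2.5 N of drag, and set it down flat in the draining tray at 4.5 N, then handed the job in at about 22 s; the pot, beaker and seed box were not touched.

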